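Index the jar carousel to the red jar

TASK

On the calligraphy desk, turn the wooden jar carousel one click by pushing its orange post, so that the jar with the red lid comes round to the yellow arrow and the carousel rests there in its catch. Keep the red jar standing in its cup, leave the black ink bottle where it is, and take the hand away.

Things in the scene. Friction and masses are not known exactly. Their poses are not given: they have to be found in the camera images.
- stand: fixed dark steel stand under the carousel, a wooden disc of radius 148 mm, upper face 55 mm above the table, that turns both ways about the vertical. Origin on the turning axis at table height; x points to the fixed flat yellow arrow (158 to 195 mm from the axis, 55 mm high), z up. Disc starts at rest in its middle catch; one more catch 60 degrees (one click) to either side, stops 6 degrees beyond
- post_mid (a point): middle of the orange upright pin fixed on the disc, 16 mm diameter, 62 mm tall (55 to 117 mm above the table), 125 mm from the axis; starts opposite the arrow, on the robot's side; turns with the disc. Pushing takes up to about 4 N; past about 30 degrees the disc springs on into the next catch, let go earlier it springs back
- red_jar_mid (a point): centre of the loose round jar with the red lid, white body, 51 mm diameter, 55 mm tall, 130 g, upright on the disc in a cup (rim 14 mm high, 63 mm wide, centre 100 mm from the axis). Starts one click from the arrow, at +60 or -60 degrees; like jars: blue lid at the arrow, black lid at the other side; two empty cups at +120 and -120 degrees. Jar tops are 110 mm above the table
- ink_bottle_mid (a point): centre, half-way up, of the loose black ink bottle with a paper label, 60 mm diameter, 150 mm tall, standing on the table at the left (+y) of the carousel; a bystander
There are look-alikes about, which are no part of the job. Leave any purple or turquoise look-alike of the part that bears red_jar_mid alone.

How it is judged:
By the outcome, as a careful person would: the job done as asked, in the order asked, and still so for the second after the job is handed in, with the robot touching nothing.
It also fails if it takes over 35 s, if anything falls off the work surface, if the arm or the gripper's body presses on something with over 40 N, if the wrist force passes 120 N, or if a joint passes its speed limit or range.

ROBOT

A 6-joint arm with a two-finger parallel gripper is mounted at the origin on the work surface. World frame = base frame: x ahead of the robot, y to its left, z up, the work surface at z = 0. Lengths are in m, angles in rad, forces in N, time in s.
With the tool pointing down it reaches from about 0.3 to 0.875 m from the base axis. Payload 6.4 kg.
Tool frame: the origin (TCP) lies on the centre line of the jaws, within the pads' length; the fingertips stand 25 mm ahead of it and the grasp point (between the pads) lies 6 mm ahead of it (ctrl.tips_ahead is the z of the fingertips in the tool frame, in m); z points along the fingers, x is the direction in which the jaws open and shut, and the axes are right-handed (so a half turn about z gives the same grasp; the last joint's range is limited). The gripper opens to 85 mm and grips with 20 to 120 N. Pads are 22 mm wide; open, the fingers measure 114 mm over their backs; the gripper's body (76 mm by 85 mm) begins 54 mm behind the grasp point. The pads swing forward as they close: fully open they stand 13 mm farther back than shut.
Start: joints at [-1.525, 0.181, 1.607, -0, 1.354, -0.206], TCP at [0.143, -0.557, 0.256] pointing down, gripper open.
Joint ranges: [-2.99, 2.99], [-0.89, 2.07], [0.3, 2.58], [-1.14, 4.28], [0, 2.63], [-3.12, 3.12]. Speed limits (rad/s): [2.57, 2.57, 3.01, 3.14, 3.14, 3.14].

INTERFACE

Orientations are given as a unit quaternion [w, x, y, z].
In Python, from bench import ctrl gives the robot as it stands.
- The arm moves only by the shell command python3 -m pendant 'ROWS'. ROWS is JSON, a list that holds one entry, the list of rows, each a list of 7 numbers: the shift along the tool's x, y, z in m, then the turn, a rotation vector about the tool's x, y, z in rad, then the closure, from -1 (fully open) to 1 (shut). A call has 1 to 10 rows; each row shifts and turns the commanded pose from where the row before left it, along the tool's axes as they then stand; what a row does not reach is not made up. A row lasts 1/10 s, in which the tool goes at most 50 mm and 8.59 degrees, less where a joint would pass 70% of its speed; a pose out of reach is approached as far as the arm can. A call with a gripper value outside its range is refused whole. The fingers move at their own pace and stop on an object; the grip force is fixed at half the most. Time passes only in rows, so rows that do not move let the fingers close. It gives the time, the measured TCP pose, the force and the opening at its end, in the units of the state.
- ctrl.get_obs(): the state, without advancing time (a new reading comes with each control period).
- ctrl.camera(name): name is "scene" or "top" or "wrist"; returns (picture, depth): 384x512x3 uint8, red, green, blue; 384x512 float32, m along the optical axis (not along the pixel's ray), 0 where there is no reading.
- ctrl.calibration(name): a dict with "fov_y" (degrees; the focal length in pixels is half the picture's height over the tangent of half this angle, whatever the lens; pixels are square), "cx", "cy" (the principal point, pixels), "camera_from_world" (4x4, takes a point from world to camera coordinates). Camera axes: x right, y down, z forward; pixel columns grow to the right and rows downward; lengths in m; the calibration is good to about 2 mm. A picture is of the moment at which its call begins: read the wrist's pose just before it. calibration takes no time and is no camera call; for the wrist camera it gives the pose at the moment of the call.
- ctrl.hand_in(): hands the job in, once; it reports no verdict.
The state is a dict: "time_s": time; "q": joint angles; "dq": joint speeds; "joint_efforts": joint torques, N m; "eef_pos": TCP position; "eef_rot": TCP orientation; "wrist_force": force on the tool from outside, world axes, zero at the start; "torque": the same for the moment, N m; "opening": opening from 0.0 (shut) to 1.0 (fully open).
Only numpy, scipy, OpenCV 4.12 (cv2) and the standard library are available. Lean on these libraries where they do the work, as an engineer would, in place of code of your own. Each camera call takes 0.05 s, during which the arm holds its last target.

## Working session

There is one attempt and no reset: what is moved stays moved. The work goes in short steps, Python scripts to look and compute and a shell command to move; the robot and the scene stay as the last step left them, time stands still between calls to the robot, and variables do not carry over. Pictures are saved under pics/ and viewed, and the job is handed in when it is done.

```bash
mkdir -p pics
python3 - <<'E'
from bench import ctrl
import cv2,numpy as np
o=ctrl.get_obs();print(o)
for n in ("top","scene"):
    im,d=ctrl.camera(n);cv2.imwrite(f"pics/{n}0.png",im[:,:,::-1]);np.savez(f"{n}0.npz",im=im,d=d)
    print(n,ctrl.calibration(n))
E
```

```text
{'time_s': 0.0, 'q': array([-1.52527910e+00,  1.81563100e-01,  1.60802693e+00, -1.70596129e-07,
        1.35379242e+00, -2.06321197e-01]), 'dq': array([-0.0004719 , -0.00078539,  0.00175901, -0.00068671,  0.00014698,
       -0.00010142]), 'joint_efforts': array([ 2.91503568e-05, -4.44864142e+01, -3.51340842e+01, -2.43587328e-04,
        9.02597472e-03,  2.89404852e-05]), 'eef_pos': array([ 0.1432623 , -0.55633243,  0.25536257]), 'eef_rot': array([-6.81513081e-04,  7.90311281e-01, -6.12704886e-01, -5.79985151e-04]), 'wrist_force': array([-0.07509701,  0.47196542, -0.37596504]), 'torque': array([-0.01609245,  0.00823914,  0.05504703]), 'opening': 0.9977871936681476}
top {'fov_y': 53.00756925514302, 'cx': 255.64792747675602, 'cy': 195.17337066926518, 'camera_from_world': array([[-0.00788296, -0.99995901, -0.0044535 ,  0.08262682],
       [-0.98360379,  0.00855632, -0.18013986,  0.64877798],
       [ 0.18017058,  0.00296045, -0.98363093,  1.01488167],
       [ 0.        ,  0.        ,  0.        ,  1.        ]])}
scene {'fov_y': 47.98536465762152, 'cx': 261.91534541547145, 'cy': 194.48118576406807, 'camera_from_world': array([[ 0.65225777,  0.75799193,  0.00283413, -0.50703169],
       [ 0.44377339, -0.3788338 , -0.81212692, -0.20554995],
       [-0.61451199,  0.5309738 , -0.58347393,  1.50883441],
       [ 0.        ,  0.        ,  0.        ,  1.        ]])}
```

View pics/top0.png

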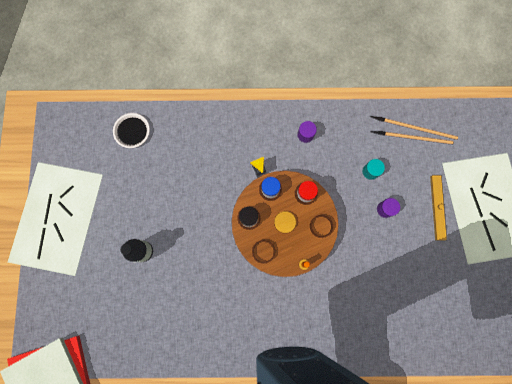

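View pics/scene0.png

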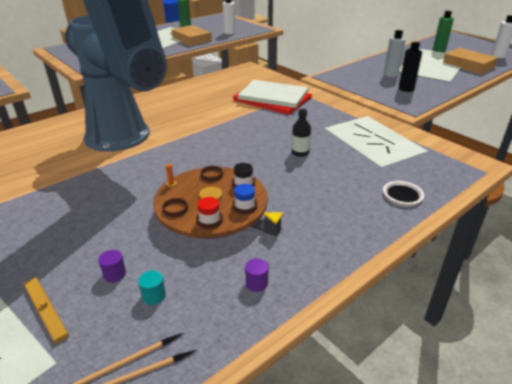

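The top view shows the blue jar at the arrow (260,165), red at (307,190) to the right (-y), black at (248,216), and the post at about (304,265). Red has to go counter-clockwise, so the post must be pushed toward -y. The ink bottle at (135,250) is well clear of that.

```bash
cat > h.py <<'E'
import numpy as np,cv2
from bench import ctrl
def cast(n,uv,z,cal=None):
    c=cal or ctrl.calibration(n);f=192/np.tan(np.radians(c["fov_y"]/2))
    T=c["camera_from_world"];R=T[:3,:3];o=-R.T@T[:3,3]
    d=R.T@np.array([(uv[0]-c["cx"])/f,(uv[1]-c["cy"])/f,1]);return o+d*(z-o[2])/d[2]
def blobs(im,lo,hi,amin=15):
    h=cv2.cvtColor(im,cv2.COLOR_RGB2HSV);m=cv2.inRange(h,np.array(lo),np.array(hi))
    n,l,s,c=cv2.connectedComponentsWithStats(m)
    return [(c[i],s[i]) for i in range(1,n) if s[i][4]>=amin],m,l
E
python3 - <<'E'
from h import *
im=np.load("top0.npz")["im"];d=np.load("top0.npz")["d"]
for nm,lo,hi,z in (("red",(0,200,120),(4,255,255),.11),("red2",(174,200,120),(180,255,255),.11),("blue",(105,150,80),(122,255,255),.11),("yel",(24,180,150),(34,255,255),.055),("post",(8,215,190),(17,255,255),.117),("wood",(5,120,80),(18,255,255),.055)):
    for c,s in blobs(im,lo,hi)[0]: print(nm,c.round(1),s,cast("top",c,z).round(4))
b,m,l=blobs(im,(3,100,50),(20,255,255))
m=m[150:290,220:350]
cn=max(cv2.findContours(m,cv2.RETR_EXTERNAL,cv2.CHAIN_APPROX_NONE)[0],key=len)
e=cv2.fitEllipse(cv2.convexHull(cn)); print(e)
print(cast("top",(e[0][0]+220,e[0][1]+150),.055))
cv2.imwrite("pics/crop.png",cv2.resize(im[140:300,200:370,::-1],None,fx=4,fy=3.7,interpolation=cv2.INTER_CUBIC))
E
```

```text
red [307.8 189.8] [299 181  19  19 283] [ 0.6535 -0.0617  0.11  ]
red [ 75.8 355.7] [ 65 337  22  47 363] [0.2407 0.5247 0.11  ]
red [ 17.6 357.4] [  7 350  29  15  99] [0.2376 0.6686 0.11  ]
blue [270.5 185.9] [262 177  18  19 270] [0.6649 0.0372 0.11  ]
yel [258.4 163.7] [251 157  13  16 111] [0.7411 0.0687 0.055 ]
post [306.2 264.3] [304 262   6   6  27] [ 0.4584 -0.0505  0.117 ]
wood [132.6 152.5] [    0    86   512   285 10805] [0.7776 0.4285 0.055 ]
wood [421.  128.6] [384 119  74  20 196] [ 0.8414 -0.4014  0.055 ]
wood [419.1 137.7] [385 132  68  12 172] [ 0.8141 -0.3936  0.055 ]
wood [285.6 226.9] [ 232  171  106  106 7250] [ 0.5605 -0.0047  0.055 ]
wood [  1.  379.7] [  0 374   4  10  26] [0.1717 0.7383 0.055 ]
wood [440.3 379.7] [ 360  376  152    8 1099] [ 0.1641 -0.3933  0.055 ]
wood [176.  380.7] [ 89 378 168   6 900] [0.1661 0.2862 0.055 ]
((64.50987243652344, 73.25689697265625), (105.36537170410156, 106.84265899658203), 124.35515594482422)
[ 0.57063394 -0.00184356  0.055     ]
```

View pics/crop.png

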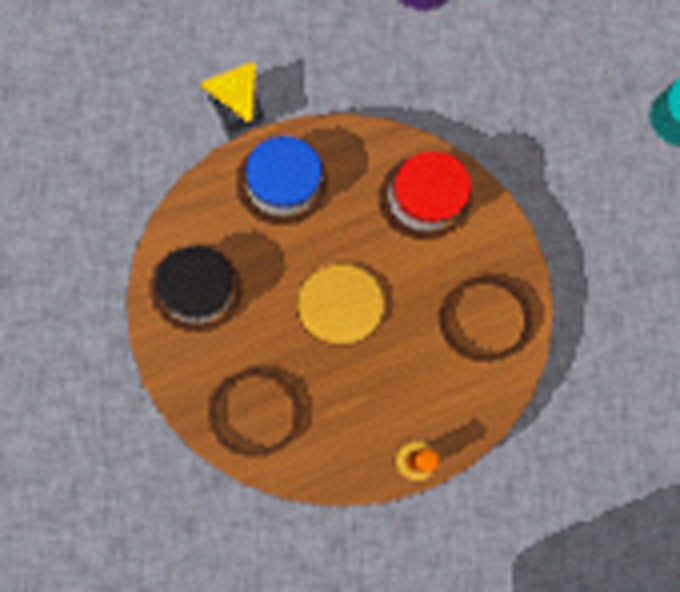

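Measurements: axis is at about (0.571,-0.002) and the arrow points along +22.5°. Post is at about (0.455,-0.050). I'll cage the post between half-open fingers, with the jaw axis tangential, and walk it round 60° counter-clockwise so the sprung disc can't race. First, hover above it.

```bash
python3 -m pendant '[[[-0.03,-0.031,0,0,0,0,0],[-0.03,-0.031,0,0,0,0,0],[-0.03,-0.031,0,0,0,0,0],[-0.03,-0.031,0,0,0,0,0],[-0.03,-0.031,0,0,0,0,0],[-0.03,-0.031,0,0,0,0,0],[-0.03,-0.031,0,0,0,0,0]]]'
python3 -m pendant '[[[-0.03,-0.031,0,0,0,0,0],[-0.03,-0.031,0,0,0,0,0],[-0.03,-0.031,0,0,0,0,0],[-0.03,-0.031,0,0,0,0,0],[-0.03,-0.031,0,0,0,0,0],[-0.03,-0.031,0,0,0,0,0],[-0.02,-0.025,0,0,0,0,0],[0,0,0,0,0,-0.14,0],[0,0,0,0,0,0,0],[0,0,0,0,0,0,0]]]'
cat >> h.py <<'E'
from scipy.spatial.transform import Rotation as Ro
def st():
    o=ctrl.get_obs();q=o["eef_rot"];R=Ro.from_quat([q[1],q[2],q[3],q[0]]).as_matrix()
    return o,R
def to(p,yawdeg):
    o,R=st();d=R.T@(np.array(p)-o["eef_pos"]);y=np.degrees(np.arctan2(R[1,0],R[0,0]))
    print("t",o["time_s"],"pos",o["eef_pos"].round(4),"yaw",round(y,2),"F",o["wrist_force"].round(1),"op",round(o["opening"],2))
    print("tool delta",d.round(4),"tool z turn",round(-np.radians(yawdeg-y),3), "zaxis",R[:,2].round(4))
E
python3 - <<'E'
from h import *
to((.455,-.050,.1),-67.5)
for n in ("wrist","top"):
    c=ctrl.calibration(n);im,d=ctrl.camera(n);cv2.imwrite(f"pics/{n}1.png",im[:,:,::-1])
    for b,s in blobs(im,(6,200,130),(17,255,255))[0]: print(n,b.round(1),s,cast(n,b,.117,c).round(4))
E
```

```text
time_s: 0.8
eef_pos: [0.3015, -0.2977, 0.256]
eef_rot: [-0.0, 0.79, -0.613, -0.0]
wrist_force: [-0.3, -1.3, 0.9]
opening: 0.498
time_s: 1.8
eef_pos: [0.4553, -0.0532, 0.2559]
eef_rot: [0.0, 0.83, -0.557, -0.0]
wrist_force: [-0.1, 0.8, 1.1]
opening: 0.498
t 1.8 pos [ 0.4553 -0.0532  0.2559] yaw -67.73 F [-0.1  0.8  1.1] op 0.5
tool delta [-0.003  -0.0011  0.1559] tool z turn -0.004 zaxis [-8.e-04  2.e-04 -1.e+00]
wrist [257.7 180.7] [250 161  18  30 266] [ 0.462  -0.0499  0.117 ]
```

View pics/wrist1.png

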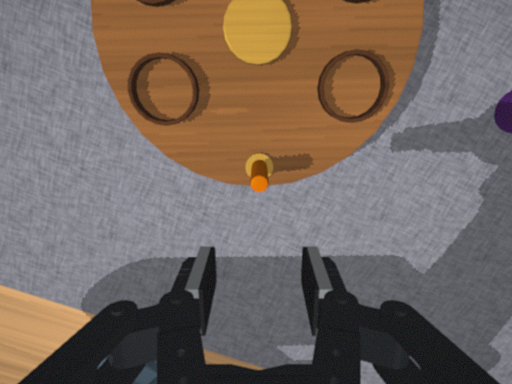

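The wrist view shows the post top at (259,184), centred between the fingers (210..308), and both empty cups clear. Descend.

```bash
python3 -m pendant '[[[-0.003,-0.002,0.03,0,0,0,0],[0,0,0.03,0,0,0,0],[0,0,0.03,0,0,0,0],[0,0,0.03,0,0,0,0],[0,0,0.02,0,0,0,0],[0,0,0.012,0,0,0,0],[0,0,0,0,0,0,0]]]'
python3 - <<'E'
from h import *
to((.4565,-.050,.104),-67.5)
c=ctrl.calibration("wrist");im,d=ctrl.camera("wrist");cv2.imwrite(f"pics/wrist2.png",im[:,:,::-1])
E
```

```text
time_s: 2.6
eef_pos: [0.4551, -0.0498, 0.103]
eef_rot: [0.0, 0.831, -0.557, -0.002]
wrist_force: [-0.6, -0.3, 0.4]
opening: 0.497
t 2.6 pos [ 0.4551 -0.0498  0.103 ] yaw -67.67 F [-0.6 -0.3  0.4] op 0.5
tool delta [ 0.0007 -0.0012 -0.001 ] tool z turn -0.003 zaxis [-0.0029  0.0011 -1.    ]
```

View pics/wrist2.png

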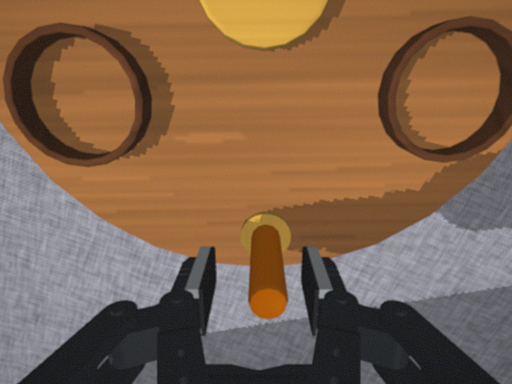

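The post stands between the pads. Walk it round at 2.5° per row.

```bash
python3 -m pendant '[[[0.0055,-0.0001,0,0,0,-0.0436,0],[0.0055,-0.0001,0,0,0,-0.0436,0],[0.0055,-0.0001,0,0,0,-0.0436,0],[0.0055,-0.0001,0,0,0,-0.0436,0],[0.0055,-0.0001,0,0,0,-0.0436,0],[0.0055,-0.0001,0,0,0,-0.0436,0]]]'
python3 - <<'E'
from h import *
a=np.radians(202.5+15);to((.5706+.125*np.cos(a),-.002+.125*np.sin(a),.104),-52.5)
c=ctrl.calibration("wrist");im,d=ctrl.camera("wrist");cv2.imwrite(f"pics/wrist3.png",im[:,:,::-1])
E
```

```text
time_s: 3.25
eef_pos: [0.4735, -0.0785, 0.1059]
eef_rot: [-0.0, 0.897, -0.442, 0.001]
wrist_force: [-0.9, 3.1, 1.9]
opening: 0.5
t 3.25 pos [ 0.4735 -0.0785  0.1059] yaw -52.51 F [-0.9  3.1  1.9] op 0.5
tool delta [-0.0016  0.0014  0.0019] tool z turn -0.0 zaxis [ 1.9e-03 -1.0e-04 -1.0e+00]
```

View pics/wrist3.png

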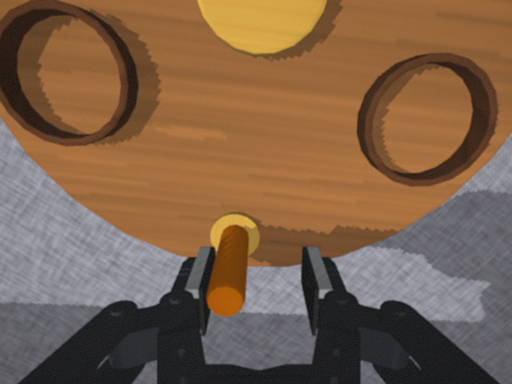

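The left pad now bears on the post (disc lags about 6°, roughly 3 N), as planned. Continuing.

```bash
python3 -m pendant '[[[0.0055,-0.0001,0,0,0,-0.0436,0],[0.0055,-0.0001,0,0,0,-0.0436,0],[0.0055,-0.0001,0,0,0,-0.0436,0],[0.0055,-0.0001,0,0,0,-0.0436,0],[0.0055,-0.0001,0,0,0,-0.0436,0],[0.0055,-0.0001,0,0,0,-0.0436,0],[0.0055,-0.0001,0,0,0,-0.0436,0],[0.0055,-0.0001,0,0,0,-0.0436,0]]]'
python3 - <<'E'
from h import *
a=np.radians(202.5+35);to((.5706+.125*np.cos(a),-.002+.125*np.sin(a),.104),-32.5)
c=ctrl.calibration("wrist");im,d=ctrl.camera("wrist");cv2.imwrite(f"pics/wrist4.png",im[:,:,::-1])
E
```

```text
time_s: 4.1
eef_pos: [0.5051, -0.1083, 0.1056]
eef_rot: [0.0, 0.96, -0.28, 0.0]
wrist_force: [-1.8, 0.4, 1.6]
opening: 0.499
t 4.1 pos [ 0.5051 -0.1083  0.1056] yaw -32.55 F [-1.8  0.4  1.6] op 0.5
tool delta [-0.0019  0.0002  0.0016] tool z turn -0.001 zaxis [ 6.e-04 -6.e-04 -1.e+00]
```

View pics/wrist4.png

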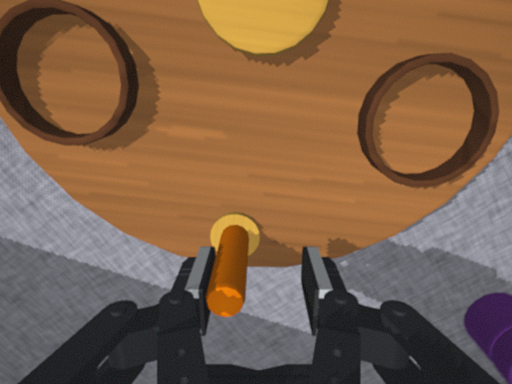

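The disc is at about 31°, at the crest. Continue to 60° with the leading finger as a brake; the purple jar stays about 80 mm away.

```bash
python3 -m pendant '[[[0.0053,-0.0001,0,0,0,-0.0436,0],[0.0053,-0.0001,0,0,0,-0.0436,0],[0.0053,-0.0001,0,0,0,-0.0436,0],[0.0053,-0.0001,0,0,0,-0.0436,0],[0.0053,-0.0001,0,0,0,-0.0436,0],[0.0053,-0.0001,0,0,0,-0.0436,0],[0.0053,-0.0001,0,0,0,-0.0436,0],[0.0053,-0.0001,0,0,0,-0.0436,0],[0.0053,-0.0001,0,0,0,-0.0436,0],[0.0053,-0.0001,0,0,0,-0.0436,0]]]'
python3 -m pendant '[[[0,0,0,0,0,0,0],[0,0,0,0,0,0,0],[0,0,0,0,0,0,0],[0,0,0,0,0,0,0]]]'
python3 - <<'E'
from h import *
a=np.radians(202.5+60);to((.5706+.125*np.cos(a),-.002+.125*np.sin(a),.104),-7.5)
for n in ("wrist","top"):
    c=ctrl.calibration(n);im,d=ctrl.camera(n);cv2.imwrite(f"pics/{n}5.png",im[:,:,::-1])
E
```

```text
time_s: 5.15
eef_pos: [0.555, -0.1266, 0.1056]
eef_rot: [0.0, 0.998, -0.066, 0.001]
wrist_force: [-0.4, -0.3, -0.2]
opening: 0.5
time_s: 5.55
eef_pos: [0.554, -0.1261, 0.1044]
eef_rot: [0.0, 0.998, -0.067, 0.0]
wrist_force: [-0.5, -0.5, -0.8]
opening: 0.497
t 5.55 pos [ 0.554  -0.1261  0.1044] yaw -7.65 F [-0.5 -0.5 -0.8] op 0.5
tool delta [ 0.0003 -0.0002  0.0004] tool z turn -0.003 zaxis [ 1.e-04 -0.e+00 -1.e+00]
```

View pics/wrist5.png

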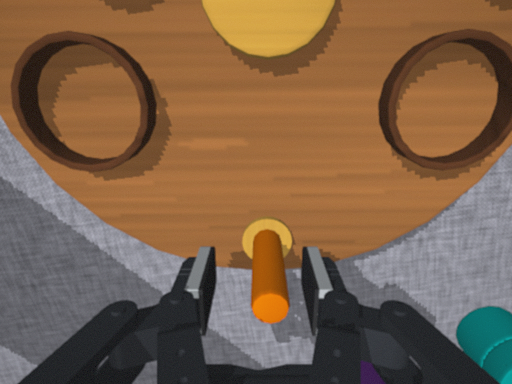

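View pics/top5.png

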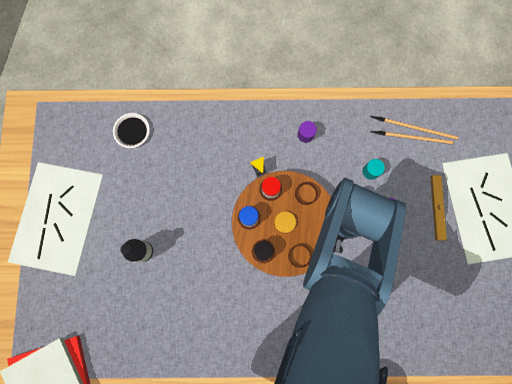

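The post sits centred and free between the pads. Red is at the arrow (271,187), and the bottle is unmoved at (136,250). Straight up, then away to the right.

```bash
python3 -m pendant '[[[0,0,-0.02,0,0,0,0],[0,0,-0.03,0,0,0,0],[0,0,-0.03,0,0,0,0],[0,0,-0.03,0,0,0,0],[0,0,-0.04,0,0,0,0],[-0.02,0.04,0,0,0,0,0],[-0.03,0.04,0,0,0,0,0],[-0.03,0.04,0,0,0,0,0],[-0.03,0.04,0,0,0,0,0],[-0.03,0.04,0,0,0,0,0]]]'
python3 -m pendant '[[[-0.02,0.04,0,0,0,0,0],[-0.02,0.04,0,0,0,0,0],[0,0,0,0,0,0,0],[0,0,0,0,0,0,0],[0,0,0,0,0,0,0]]]'
python3 - <<'E'
from h import *
for n in ("scene","top"):
    im,d=ctrl.camera(n);cv2.imwrite(f"pics/{n}6.png",im[:,:,::-1])
    if n=="top":
        C=np.array([.5706,-.0018])
        for nm,lo,hi,z in (("red",(0,200,120),(4,255,255),.11),("blue",(105,150,80),(122,255,255),.11),("post",(8,215,190),(17,255,255),.117)):
            for c,s in blobs(im,lo,hi)[0]:
                p=cast(n,c,z);v=p[:2]-C
                if np.hypot(*v)<.16: print(nm,c.round(1),p.round(4),np.degrees(np.arctan2(v[1],v[0])).round(1),np.hypot(*v).round(4))
        im0=np.load("top0.npz")["im"]
        for I in (im0,im):
            g=I[225:270,110:165].max(2)<50; ys,xs=np.nonzero(g); print("bottle",xs.mean()+110,ys.mean()+225,g.sum())
        for I in (im0,im):
            for b,s in blobs(I,(125,100,50),(150,255,255))[0]+blobs(I,(82,150,60),(95,255,255))[0]: print(b.round(1),s[4])
E
```

```text
time_s: 6.65
eef_pos: [0.3874, -0.3068, 0.2545]
eef_rot: [0.0, 0.998, -0.066, 0.0]
wrist_force: [0.5, -1.3, -0.5]
opening: 0.496
time_s: 7.15
eef_pos: [0.3391, -0.3791, 0.2541]
eef_rot: [-0.0, 0.998, -0.066, -0.0]
wrist_force: [-1.2, 1.0, 0.2]
opening: 0.502
red [270.8 185.5] [0.666  0.0365 0.11  ] 21.9 0.1028
blue [248.2 215.4] [0.5863 0.0971 0.11  ] 81.0 0.1001
post [334.  225.3] [ 0.5576 -0.1258  0.117 ] -96.0 0.1247
bottle 134.27400468384076 249.73302107728338 427
bottle 134.28403755868544 249.7300469483568 426
[306.6 131.1] 307
[388.4 207.5] 340
[373.4 168.7] 322
[306.7 131. ] 304
[388.3 207.4] 340
[373.4 168.7] 322
```

View pics/scene6.png

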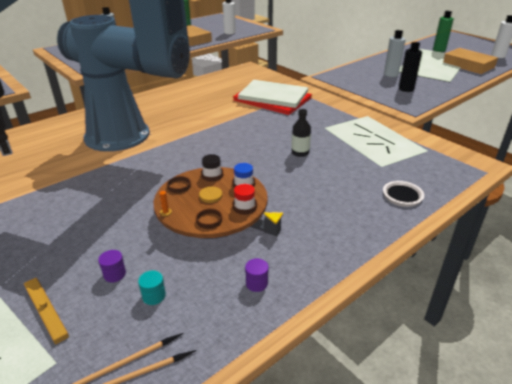

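View pics/top6.png

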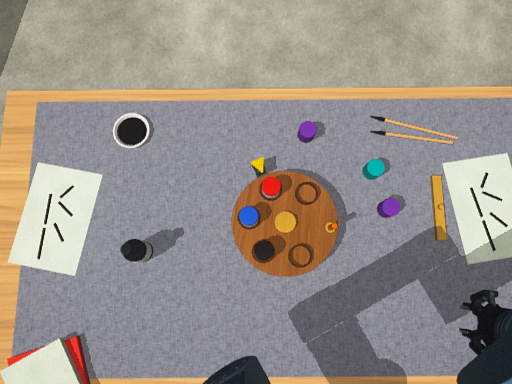

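Both views show the red jar upright at the arrow (270.8,185.5 in the top view, where blue began). The bottle and look-alikes are unmoved and the arm is clear, so I'm handing in.

```bash
python3 -c "
from bench import ctrl
ctrl.hand_in()"
```

```text
the job is handed in; nothing more can be done
```

The carousel is one click round, counter-clockwise from above, and the red jar now stands upright in its cup at the yellow arrow. I straddled the orange post with the half-open fingers, walked it through 60°, then lifted straight up and moved away. I handed in about 7 s into the 35 s limit, and no verdict is reported.

My last checks, made after the hand had left:

| Check | Result |
|---|---|
| Red jar | At 21.9°, against the arrow at 22.5° (within measuring error), upright in both views |
| Post | Turned about 60° from its start, at -96° against the expected -97.5° |
| Resting in the catch | Not measured directly; the post was free between the pads before I lifted, and the disc has stayed at one click since |
| Ink bottle and the purple and turquoise look-alikes | Same image positions as at the start, to about 0.1 pixel |
| Forces | No more than about 4 N in any reading I took, and nothing touched at the end |

No check failed.

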